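Open the child-resistant jar and park its cap in the dish

TASK

Open the square white jar that stands in the bench nest so that it can be sampled: press its black child-resistant cap down against the spring and, holding it down, turn it anticlockwise about a sixth of a turn, which frees it, then lift it straight off. Press firmly but never force the cap down or round against the jar (a steady 15 N is right, 45 N would damage it). Put the cap down, right way up and not dropped, in the middle of the steel dish, let go of it, and leave the containers and vials behind undisturbed.

Things in the scene. Friction and masses are not known exactly. Their poses are not given: they have to be found in the camera images.
- cap_center (a point): Centre (half-way up) of the black ribbed cap, 54 mm across, 23 mm high, upright and round; z up. Inside are three lugs and a spring: it must be pushed 3 mm down on the jar (about 12 N) before the lugs clear their locking notches, and at 5 mm (18 N) it meets a hard stop. While the fingers hold it its pose is not given, so press and turn by feel. It is strong enough to be gripped with 40 N.
- cap_pointer (a point): Outer end of the white pointer line on the cap's top, 24.5 mm from its axis along the cap's x. Not pressed, the cap turns only about 5 degrees, then locks. Held down it turns anticlockwise seen from above: 52 degrees past the index line its lugs reach their exit slots, at 74 degrees a hard stop ends the turn; between these it lifts straight off and is clear after 18 mm.
- jar_mouth (a point): Centre of the top rim of the jar's neck (hidden in the cap), on the axis; z up, x to the index line. Locked on, the cap's centre is 1.5 mm and its lower edge 13 mm below this point. White plastic, 64 x 64 mm square, label on the -x side, neck 38 mm across; below the cap's edge there is 17 mm of free height at the cap's radius, then the shoulder; the square body's top is 38 mm below this point.
- jar_index (a point): Black index line on the jar's shoulder, 25.5 mm from the axis; locked on, the cap's pointer is within 3 degrees of it. The jar stands in a fixed grey nest (base 110 x 110 mm, walls 84 x 84 mm, about 40 mm high) whose rubber lining keeps it from turning and grips it with about 6 N. It may start up to 14 mm proud of its seat, unknown how much, and sinks home as the cap is pressed.
- dish_floor (a point): Centre of the flat inner floor of the round steel dish, 4 mm above the bench; the floor is 120 mm in diameter, the rim 140 mm and 12 mm above the bench. Fixed. A cap standing in it has its centre 11.5 mm above this point.
- container_teal: White container with teal screw cap, 42 mm in diameter, 88 mm high, standing; origin at the centre of its underside. To be left alone.
- control_red_a: Slim white container with red cap, 26 mm in diameter, 83 mm high, standing; origin at the centre of its underside. To be left alone.
- vial_0: Glass vial with brown stopper, 21 mm in diameter, 72 mm high, standing; origin at the centre of its underside. To be left alone.
- vial_1: Glass vial with brown stopper, 21 mm in diameter, 72 mm high, standing; origin at the centre of its underside. To be left alone.
Things that resemble listed ones, but are neither listed nor needed, are in the scene too. What is meant by the part that bears cap_center is not pink, and is the larger of those in its own colour.

How it is judged:
By the outcome, as a careful person would: the job done as asked, in the order asked, and still so for the second after the job is handed in, with the robot touching nothing.
It also fails if it takes over 61 s, if anything falls off the work surface, if the arm or the gripper's body presses on something with over 40 N, if the wrist force passes 120 N, or if a joint passes its speed limit or range.

ROBOT

A 7-joint arm with a two-finger parallel gripper is mounted at the origin on a cart in front of the work surface, level with it; the furniture and walls round the work are solid. World frame = base frame: x ahead of the robot, y to its left, z up, the work surface at z = 0. Lengths are in mm, angles in rad, forces in N, time in s.
With the tool pointing down it reaches from about 425 to 875 mm from the base axis. Payload 8.4 kg.
Tool frame: the origin (TCP) lies midway between the tips of the shut fingers; the grasp point (between the pads) lies 19 mm behind it (manip.pinch_z is the distance from the TCP to the grasp point, in mm); z points along the fingers, y is the line along which they close (so a half turn about z gives the same grasp; the last joint's range is limited). The gripper opens to 87 mm and grips with 3 to 60 N. Pads are 19 mm wide; open, the fingers measure 117 mm over their backs; the gripper's body (75 mm by 190 mm) begins 51 mm behind the grasp point.
Start: joints at [1.205, 0.333, 0.04, 1.465, -0.013, 1.343, -0.059], TCP at [171.348, -626.979, 222.546] pointing down, gripper open.
Joint ranges: [-2.58, 2.58], [-0.38, 2.09], [-1.3, 1.39], [0.25, 2.4], [-1.5, 4.64], [0.08, 2.09], [-2.65, 2.65]. Speed limits (rad/s): [2.22, 2.22, 2.79, 2.79, 3.14, 3.14, 3.14].

INTERFACE

Orientations are given as a unit quaternion [w, x, y, z].
In Python, from bench import manip gives the robot as it stands.
- The arm moves only by the tool step_arm, never from a script. Its arguments are lists of equal length, an entry for each row: "gripper": the closure, from -1 (fully open) to 1 (shut), so that 0 is half open; "xyz": the shift along the tool's x, y, z in m, a list of three; "dr": the turn, a rotation vector about the tool's x, y, z in degrees, a list of three. A call has 1 to 8 rows; each row is the pose to reach, as a shift and turn from the pose commanded when the call began, along the tool's axes at that moment; what a row does not reach only later rows make up. A row lasts 1/8 s, in which the tool goes at most 62.5 mm and 10.7 degrees, less where a joint would pass 70% of its speed; a pose out of reach is approached as far as the arm can. A call with a gripper value outside its range is refused whole. The fingers move at their own pace and stop on an object; "squeeze" is the grip in N (left out, the last holds). Time passes only in rows, so rows that repeat a pose let the fingers close. It gives the time, the measured TCP pose, the force, the opening and the grip force at its end, in the units of the state.
- manip.sense(): the state, without advancing time (a new reading comes with each control period).
- manip.get_image(name): name is "side" or "top" or "wrist"; returns the picture (384x512x3 uint8, red, green, blue); there is no depth.
- manip.camera_params(name): a dict with "intrinsics" (3x3 intrinsics, pixels), "extrinsics" (4x4, takes a point from world to camera coordinates); the wrist camera has in their place "mount" (4x4, takes a point from camera to tool coordinates, whose origin is the TCP and whose axes are the flange's). Camera axes: x right, y up, looking along -z (the intrinsics and any distortion apply to the point x, -y, -z); pixel columns grow to the right and rows downward; lengths in mm; the calibration is good to about 2 mm. A picture is of the moment at which its call begins: read the wrist's pose just before it. camera_params takes no time and is no camera call.
- manip.job_done(): hands the job in; it is judged then, once.
Trained networks look in the newest picture that a camera, given by its name, has taken for a name from the list of things; names that differ only in an ending like _2 or _b are one class to them, and where a whole thing is asked for, a point or a joint stands for the part that bears it (a point fixed in the world has none). Each returns a list of dicts, best first, with "score" (0 to 1); they miss things now and then, are a little off and sometimes report something else, mostly with a low value. They report only what shows in the picture. A call takes as long as a camera call. They do not tell look-alikes from the thing itself.
- manip.trace(camera, thing): "pixels" (384x512 bool, what is visible of it).
- manip.pinpoint(camera, thing): "at" ([x, y, z] in mm, in world coordinates, good to about 4 mm: a listed point, or the origin of a listed thing).
The state is a dict: "t": time; "q": joint angles; "dq": joint speeds; "tau": joint torques, N m; "tcp_pos": TCP position; "ee_rot": TCP orientation; "force": force on the tool from outside, world axes, zero at the start; "wrist_torque": the same for the moment, N m; "gripper_width": finger opening in mm; "grasp_force": force on a finger pad.
Only numpy, scipy, OpenCV 4.12 (cv2) and the standard library are available. Lean on these libraries where they do the work, as an engineer would, in place of code of your own. Each camera call takes 0.05 s, during which the arm holds its last target. There are 200 camera calls.

## Working session

There is one attempt and no reset: what is moved stays moved. The work goes in short steps, Python scripts to look and compute and a tool call to move; the robot and the scene stay as the last step left them, time stands still between calls to the robot, and variables do not carry over. Pictures are saved under pics/ and viewed, at most 10 in all, crops included, and the job is handed in when it is done.

Besides the shell and the picture viewer there is one more tool, called after "Call:" as a command line: name --argument value ..., lists and objects as JSON in quotes. step_arm: Moves the arm, as the interface text tells. Its arguments: {"type":"object","properties":{"gripper":{"type":"array","items":{"type":"number"}},"xyz":{"type":"array","items":{"type":"array","items":{"type":"number"}}},"dr":{"type":"array","items":{"type":"array","items":{"type":"number"}}},"squeeze":{"type":"number"}},"required":["gripper","xyz","dr"]}

```bash
mkdir -p pics; ls
cat > h.py <<'E'
from bench import manip
import numpy as np, cv2
def save(im,n): cv2.imwrite('pics/'+n,cv2.cvtColor(im,cv2.COLOR_RGB2BGR))
def proj(c,p):
    P=manip.camera_params(c);e=np.array(P['extrinsics']);K=np.array(P['intrinsics'])
    q=e[:3,:3]@np.array(p)+e[:3,3];u=K@np.array([q[0],-q[1],-q[2]]);return u[:2]/u[2]
def ray(c,uv,z):
    P=manip.camera_params(c);e=np.array(P['extrinsics']);K=np.array(P['intrinsics'])
    d=np.linalg.solve(K,[uv[0],uv[1],1]);d=e[:3,:3].T@np.array([d[0],-d[1],-d[2]]);o=-e[:3,:3].T@e[:3,3]
    return o+d*(z-o[2])/d[2]
E
python3 - <<'E'
from h import *
s=manip.sense();print(s)
print(manip.camera_params('top').keys())
ims=[manip.get_image(c) for c in('top','side')]
save(np.hstack(ims)[:, :],'a.png'); 
im=cv2.imread('pics/a.png');cv2.imwrite('pics/a.png',im[:, :512]);cv2.imwrite('pics/b.png',im[:,512:])
for c in('top','side'):
  for n in('cap_center','cap_pointer','jar_mouth','jar_index','dish_floor','container_teal'):
    for r in manip.pinpoint(c,n)[:3]: print(c,n,np.round(r['at']),round(r['score'],2),np.round(proj(c,r['at'])))
E
```

```text
pics
{'t': 0.0, 'q': array([ 1.20481931,  0.33391993,  0.0399017 ,  1.46627368, -0.01337245,
        1.34331319, -0.05850323]), 'dq': array([-0.00150074,  0.00139122,  0.00138475, -0.0011015 , -0.00147009,
        0.0008732 , -0.00098708]), 'tau': array([ 7.92068895e-04, -6.56355572e+01,  1.33529730e+00, -4.03811717e+01,
       -5.98674291e-02,  4.49796533e-02,  1.28377251e-04]), 'tcp_pos': array([ 171.17469788, -626.56278968,  221.65267019]), 'ee_rot': array([-8.03812502e-04,  9.91119300e-01,  1.32973134e-01, -1.82489151e-04]), 'force': array([ 0.27132566, -0.47678122, -0.23287032]), 'wrist_torque': array([ 0.03872904, -0.00290819,  0.02743835]), 'grasp_force': 0.0, 'gripper_width': 86.87917693310341}
dict_keys(['intrinsics', 'extrinsics'])
top cap_center [ 476. -338.  107.] 0.74 [295. 222.]
top cap_center [ 442. -477.   11.] 0.52 [344. 233.]
top cap_center [ 479. -199.    9.] 0.47 [243. 221.]
top cap_pointer [ 422. -484.   24.] 0.59 [348. 241.]
top cap_pointer [ 501. -337.  117.] 0.54 [295. 212.]
top jar_mouth [ 486. -342.  109.] 0.65 [297. 218.]
top dish_floor [481. -77.   6.] 0.59 [199. 221.]
top container_teal [ 661. -189.    3.] 0.5 [239. 156.]
side cap_center [ 444. -476.    9.] 0.89 [331. 162.]
side cap_center [ 479. -337.  112.] 0.84 [307. 162.]
side cap_center [ 475. -205.    5.] 0.8 [292. 239.]
side cap_pointer [ 504. -333.  120.] 0.85 [296. 158.]
side cap_pointer [ 487. -215.   15.] 0.79 [288. 231.]
side cap_pointer [ 420. -476.   23.] 0.73 [341. 160.]
side jar_mouth [ 480. -340.  110.] 0.91 [307. 162.]
side jar_index [ 506. -328.   81.] 0.58 [294. 173.]
side dish_floor [484. -79.   2.] 0.95 [270. 288.]
side dish_floor [ 654. -188.   -3.] 0.58 [211. 229.]
side dish_floor [ 507. -330.   80.] 0.48 [293. 173.]
side container_teal [ 650. -188.    1.] 0.85 [212. 228.]
```

View pics/a.png

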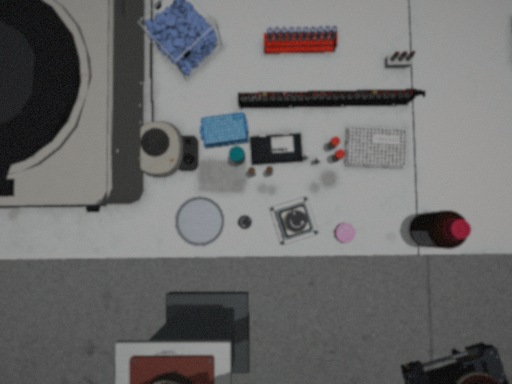

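View pics/b.png

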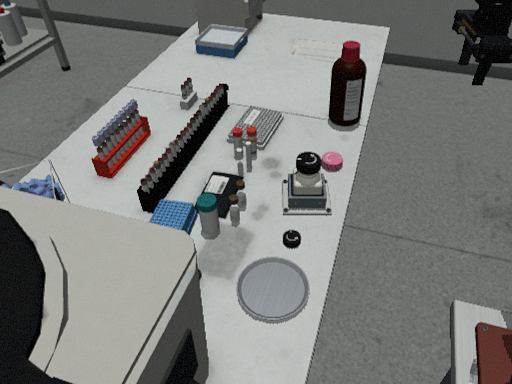

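The top view shows the candidate caps: black on the jar (295,219), a small loose black one (244,221), and a pink one (345,232). The dish is at (199,221). In the side view they are at (308,162), (291,239), (332,161) and (273,289). By the description I choose the larger black cap on the jar, and I'll check it in a crop.

Run:
```python
from h import *
im=cv2.imread('pics/b.png')[125:260,240:370];cv2.imwrite('pics/c.png',cv2.resize(im,None,fx=4.4,fy=4.4,interpolation=cv2.INTER_CUBIC))
print(np.round(manip.camera_params('wrist')['mount'],3),manip.camera_params('wrist')['intrinsics'])
s=manip.sense();from scipy.spatial.transform import Rotation as R
w=s['ee_rot'];M=R.from_quat([w[1],w[2],w[3],w[0]]).as_matrix();print(M)
print(M.T@(np.array([478,-338,240])-s['tcp_pos']))
# heading wanted: consider q7
```

```text
[[-1.00000e-03  9.63000e-01  2.70000e-01  7.32460e+01]
 [ 1.00000e+00  1.00000e-03 -0.00000e+00 -1.87000e-01]
 [-0.00000e+00  2.70000e-01 -9.63000e-01 -1.61704e+02]
 [ 0.00000e+00  0.00000e+00  0.00000e+00  1.00000e+00]] [[264.49862041   0.         259.18807819]
 [  0.         264.49862041 195.22965139]
 [  0.           0.           1.        ]]
[[ 9.64642967e-01  2.63560136e-01 -2.02531533e-05]
 [ 2.63560137e-01 -9.64642967e-01  1.70654182e-05]
 [-1.50392979e-05 -2.17999595e-05 -1.00000000e+00]]
[ 372.01781444 -197.93663698  -17.44033218]
```

View pics/c.png

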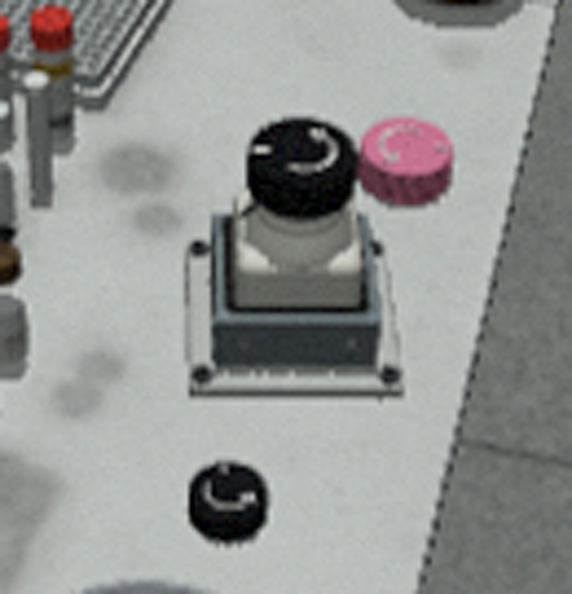

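The crop confirms the larger black cap sits on the jar in the grey nest, with its pointer line at crop (262,150), roughly towards +x. The pink cap is behind it and the smaller black one in front. I'll move above it.

Call:
step_arm --gripper '[-1,-1,-1,-1,-1,-1,-1,-1]' --xyz '[[0.03,-0.016,0],[0.08,-0.043,-0.003],[0.135,-0.072,-0.008],[0.19,-0.1,-0.01],[0.245,-0.13,-0.012],[0.3,-0.16,-0.015],[0.35,-0.186,-0.017],[0.372,-0.198,-0.017]]' --dr '[[0,0,0],[0,0,0],[0,0,0],[0,0,0],[0,0,0],[0,0,0],[0,0,0],[0,0,0]]' --squeeze 35

```text
t: 1.7
tcp_pos: [480.8, -334.4, 240.0]
ee_rot: [-0.0, 0.991, 0.135, 0.001]
force: [-0.6, -1.0, -0.1]
gripper_width: 86.9
grasp_force: 0.0
```

Call:
step_arm --gripper '[-1,-1]' --xyz '[[0,0,0],[0,0,0]]' --dr '[[0,0,0],[0,0,0]]'

```text
t: 1.95
tcp_pos: [477.2, -339.0, 239.5]
ee_rot: [0.0, 0.991, 0.132, -0.0]
force: [0.2, 0.1, 0.2]
gripper_width: 87.4
grasp_force: 0.0
```

```bash
cat >> h.py <<'E'
from scipy.spatial.transform import Rotation as R
def T():
    s=manip.sense();w=s['ee_rot'];return s,R.from_quat([w[1],w[2],w[3],w[0]]).as_matrix()
def wuv(uv,z):
    s,M=T();P=manip.camera_params('wrist');m=np.array(P['mount']);K=np.array(P['intrinsics'])
    d=np.linalg.solve(K,[uv[0],uv[1],1]);d=M@m[:3,:3]@np.array([d[0],-d[1],-d[2]]);o=M@m[:3,3]+s['tcp_pos']
    return o+d*(z-o[2])/d[2]
E
python3 - <<'E'
from h import *
s,M=T();print(s['t'],s['tcp_pos'],s['force'],s['q'])
im=manip.get_image('wrist');save(im,'d.png')
for n in('cap_center','cap_pointer','jar_mouth','jar_index'):
    for r in manip.pinpoint('wrist',n)[:2]: print(n,np.round(r['at'],1),round(r['score'],2),np.round(M.T@(r['at']-s['tcp_pos']),1))
r=manip.trace('wrist','cap_center')
for x in r:
    v,u=np.nonzero(x['pixels']);print(x['score'],u.min(),u.max(),v.min(),v.max(),len(u))
E
```

```text
1.95 [ 477.17771957 -338.96273168  239.53328335] [0.19168035 0.13657784 0.2048531 ] [ 0.72754179  0.20575039 -0.21718775  1.59368805  0.04582746  1.34727316
 -0.80064189]
cap_center [ 477.9 -343.9  112. ] 0.94 [ -0.5   4.9 127.5]
cap_center [ 476.7 -203.1    7.4] 0.7 [  35.3 -131.3  232.1]
cap_pointer [ 484.4 -219.8   15. ] 0.7 [  38.4 -113.2  224.5]
cap_pointer [ 503.7 -329.7  118.3] 0.65 [ 28.1  -2.  121.2]
jar_index [ 507.1 -331.7   79.7] 0.56 [ 30.9   0.8 159.8]
0.83 323 358 198 230 812
0.77 157 184 135 160 587
0.6 237 284 163 211 1839
```

View pics/d.png

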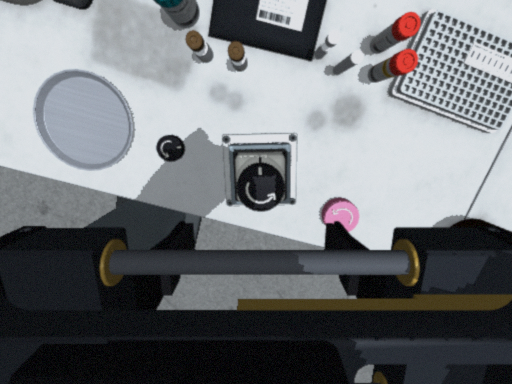

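The wrist view shows the jar cap at (261,187) with its pointer and index aligned towards the top, at about (261,160). The small black cap is at (171,148), the pink one at (341,213), and the dish at (84,119). I'll refine the cap centre by triangulation.

Run:
```python
from h import *
from scipy.optimize import least_squares
s,M=T();P=manip.camera_params('wrist');m=np.array(P['mount']);K=np.array(P['intrinsics'])
def wp(p):
    q=m[:3,:3].T@(M.T@(np.array(p)-s['tcp_pos'])-m[:3,3]);u=K@np.array([q[0],-q[1],-q[2]]);return u[:2]/u[2]
a=np.linspace(0,2*np.pi,60)
def bbox(f,c):
    p=np.array([f([c[0]+27*np.cos(t),c[1]+27*np.sin(t),c[2]+h]) for t in a for h in(-11.5,11.5)])
    return np.r_[p.min(0),p.max(0)]
obs=[];fs=[]
for cam in('wrist','side','top'):
    manip.get_image(cam)
    f=wp if cam=='wrist' else (lambda p,c=cam:proj(c,p))
    ex=f([478,-340,111]);best=None
    for x in manip.trace(cam,'cap_center'):
        v,u=np.nonzero(x['pixels'])
        if np.hypot(*(np.array([u.mean(),v.mean()])-ex))<12: best=np.array([u.min(),v.min(),u.max()+1,v.max()+1])-.5
    if best is None: print(cam,'miss');continue
    r=least_squares(lambda p:bbox(f,[*p,111])-best,[478,-340]);print(cam,best,r.x,np.round(r.fun,1))
    obs.append(best);fs.append(f)
r=least_squares(lambda c:np.concatenate([bbox(f,c)-o for f,o in zip(fs[:2],obs)]),[478,-340,111]);print(r.x,np.round(r.fun,1))
p=r.x;print('pinch aligned target tool shift',M.T@(p+[0,0,3-19]-s['tcp_pos']))
print('dish',[np.round(x['at'],1) for x in manip.pinpoint('wrist','dish_floor')[:1]], s['force'])
```

```text
wrist [236.5 162.5 285.5 211.5] [ 479.75563179 -339.90176775] [-0.3 -1.1  0.3  1.2]
side [295.5 151.5 320.5 175.5] [ 476.73547961 -333.43573347] [-0.3 -0.1  0.3  0.1]
top miss
[ 478.22328986 -340.4121703   104.68165992] [ 0.3 -0.5 -0.2  0.7 -0.3  0.2  0.1  0.1]
pinch aligned target tool shift [  0.28575023   1.94935159 150.88571885]
dish [array([481.2, -78.3,   3.8])] [0.44137034 0.30777085 0.01262077]
```

Call:
step_arm --gripper '[-1,-1,-1,-1,-1,-1,-1,-1]' --xyz '[[0.0005,0.001,0.02],[0.0005,0.0015,0.06],[0.0005,0.0015,0.1],[0.0005,0.0015,0.12],[0.0005,0.0015,0.135],[0.0005,0.0015,0.143],[0.0005,0.0015,0.147],[0.0005,0.0015,0.147]]' --dr '[[0,0,0],[0,0,0],[0,0,0],[0,0,0],[0,0,0],[0,0,0],[0,0,0],[0,0,0]]'

```text
t: 3.6
tcp_pos: [479.1, -339.4, 92.9]
ee_rot: [0.0, 0.991, 0.133, 0.0]
force: [0.0, 0.0, -0.1]
gripper_width: 86.7
grasp_force: 0.0
```

Run:
```python
from h import *
im1=manip.get_image('wrist');im2=manip.get_image('side')
a=cv2.resize(im2[120:220,250:360],(528,480));b=cv2.resize(im1[150:384,170:350],(270,351));c=np.zeros((480,798,3),np.uint8);c[:,:528]=a;c[:351,528:]=b;save(c,'e.png')
print(manip.sense()['tcp_pos'])
for n in('cap_center',):
    for cam in('side','wrist'): print([np.round(x['at'],1) for x in manip.pinpoint(cam,n)[:3]])
```

```text
[ 479.24402068 -339.45030676   93.24405578]
[array([ 473.2, -206.8,    5.6]), array([ 442.8, -476.7,    7.5]), array([ 484. , -336. ,  107.8])]
[array([ 480. , -341.9,  111.5]), array([ 480.5, -199.8,    8.6])]
```

View pics/e.png

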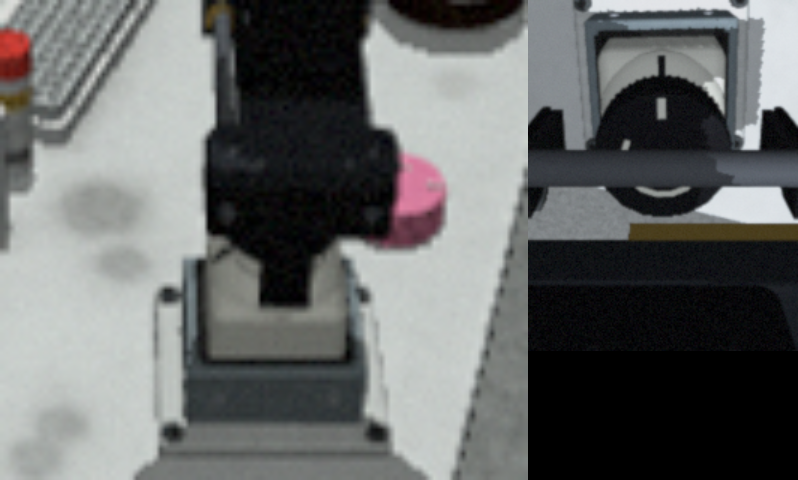

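The fingers straddle the cap and are centred on it: in the composite, cap edges are at 594 and 735, and the finger pads at about 565 and 762. The fingertips are just above the shoulder. I'll close now.

Call:
step_arm --gripper '[0.2,0.4,0.6,1,1,1]' --xyz '[[0,0,0],[0,0,0],[0,0,0],[0,0,0],[0,0,0],[0,0,0]]' --dr '[[0,0,0],[0,0,0],[0,0,0],[0,0,0],[0,0,0],[0,0,0]]' --squeeze 38

```text
t: 4.55
tcp_pos: [478.9, -339.4, 92.6]
ee_rot: [0.0, 0.991, 0.133, 0.0]
force: [0.4, -0.8, 0.8]
gripper_width: 53.6
grasp_force: 38.0
```

Gripped and well centred. I'll press gently in small steps.

Call:
step_arm --gripper '[1,1,1,1]' --xyz '[[0,0,0.001],[0,0,0.002],[0,0,0.003],[0,0,0.003]]' --dr '[[0,0,0],[0,0,0],[0,0,0],[0,0,0]]'

```text
t: 5.05
tcp_pos: [479.0, -339.4, 90.1]
ee_rot: [0.0, 0.991, 0.133, 0.0]
force: [-2.1, 0.7, 7.0]
gripper_width: 53.3
grasp_force: 38.0
```

Call:
step_arm --gripper '[1,1,1,1]' --xyz '[[0,0,0.001],[0,0,0.002],[0,0,0.002],[0,0,0.002]]' --dr '[[0,0,0],[0,0,0],[0,0,0],[0,0,0]]'

```text
t: 5.55
tcp_pos: [479.0, -339.4, 88.7]
ee_rot: [0.0, 0.991, 0.133, 0.0]
force: [-3.7, 2.2, 12.0]
gripper_width: 53.4
grasp_force: 38.0
```

Call:
step_arm --gripper '[1,1,1,1]' --xyz '[[0,0,0.001],[0,0,0.0015],[0,0,0.0015],[0,0,0.0015]]' --dr '[[0,0,0],[0,0,0],[0,0,0],[0,0,0]]'

```text
t: 6.05
tcp_pos: [479.1, -339.5, 87.6]
ee_rot: [0.0, 0.991, 0.133, 0.0]
force: [-4.7, 2.9, 14.2]
gripper_width: 52.9
grasp_force: 38.0
```

Call:
step_arm --gripper '[1,1,1,1]' --xyz '[[0,0,0.0003],[0,0,0.0005],[0,0,0.0005],[0,0,0.0005]]' --dr '[[0,0,0],[0,0,0],[0,0,0],[0,0,0]]'

```text
t: 6.55
tcp_pos: [479.1, -339.5, 87.2]
ee_rot: [0.0, 0.991, 0.133, 0.0]
force: [-5.4, 2.4, 14.9]
gripper_width: 53.5
grasp_force: 38.0
```

Run:
```python
from h import *
s=manip.sense();print(s['tcp_pos'],s['force'],s['wrist_torque'],s['q'])
```

```text
[ 479.07575394 -339.47338778   87.16364068] [-5.35154122  2.36115117 14.91077228] [0.56799955 1.26593674 0.0667081 ] [ 0.72157495  0.32540341 -0.21576368  1.7699253   0.07919706  1.05370603
 -0.82654394]
```

Call:
step_arm --gripper '[1,1,1,1]' --xyz '[[-0.0005,0,0],[-0.0005,0,0],[-0.0005,0,0],[-0.0005,0,0]]' --dr '[[0,0,-4],[0,0,-8],[0,0,-12],[0,0,-12]]'

```text
t: 7.05
tcp_pos: [479.9, -340.1, 87.7]
ee_rot: [0.001, 0.972, 0.236, 0.001]
force: [-1.1, 1.7, 15.3]
gripper_width: 53.3
grasp_force: 38.0
```

```bash
cat > st.py <<'E'
from h import *
s,M=T();print(s['tcp_pos'],s['force'],s['wrist_torque'],'yaw',np.degrees(np.arctan2(M[1,0],M[0,0])),s['q'][6])
E
python3 st.py
```

```text
[ 479.92402834 -340.05629738   87.67108683] [-1.10059696  1.66132386 15.28370909] [0.1591709  0.21467053 0.06943644] yaw 27.34740823112885 -0.6249278418862496
```

Turned 12° with hardly any torque, so the lugs are clear. Continuing.

Call:
step_arm --gripper '[1,1,1,1,1,1]' --xyz '[[0,0,0],[0,0,0],[0,0,0],[0,0,0],[0,0,0],[0,0,0]]' --dr '[[0,0,-5],[0,0,-10],[0,0,-15],[0,0,-20],[0,0,-24],[0,0,-24]]'

```text
t: 7.8
tcp_pos: [480.1, -340.2, 87.7]
ee_rot: [0.002, 0.901, 0.433, 0.001]
force: [-0.7, 1.0, 13.7]
gripper_width: 53.4
grasp_force: 38.0
```

```bash
python3 st.py
```

```text
[ 480.13455784 -340.16032501   87.73074827] [-0.70666496  1.04020326 13.68909367] [ 0.05547207  0.07330165 -0.00301383] yaw 51.346354214510605 -0.22565132778598143
```

Call:
step_arm --gripper '[1,1,1,1,1,1,1]' --xyz '[[0,0,0.0003],[0,0,0.0004],[0,0,0.0004],[0,0,0.0004],[0,0,0.0004],[0,0,0.0004],[0,0,0.0004]]' --dr '[[0,0,-5],[0,0,-10],[0,0,-15],[0,0,-20],[0,0,-24],[0,0,-26],[0,0,-26]]'

```text
t: 8.68
tcp_pos: [480.3, -340.2, 87.5]
ee_rot: [0.002, 0.781, 0.625, 0.001]
force: [-0.0, -0.3, 16.0]
gripper_width: 53.4
grasp_force: 38.0
```

```bash
python3 st.py
```

```text
[ 480.29625941 -340.20963549   87.4931712 ] [-4.58917262e-03 -3.37804207e-01  1.60457325e+01] [0.01162265 0.0689156  0.01420629] yaw 77.31416746768602 0.20521460144591339
```

Turned 62°. I'll lift gently and watch for pull.

Call:
step_arm --gripper '[1,1,1,1,1,1]' --xyz '[[0,0,-0.002],[0,0,-0.004],[0,0,-0.006],[0,0,-0.008],[0,0,-0.01],[0,0,-0.01]]' --dr '[[0,0,0],[0,0,0],[0,0,0],[0,0,0],[0,0,0],[0,0,0]]'

```text
t: 9.43
tcp_pos: [478.3, -339.3, 94.9]
ee_rot: [-0.0, 0.781, 0.624, 0.0]
force: [1.9, -0.9, -1.7]
gripper_width: 53.0
grasp_force: 38.0
```

```bash
python3 st.py
```

```text
[ 478.30157205 -339.26850299   94.9017837 ] [ 1.86151458 -0.94442221 -1.66283958] [-0.24633035 -0.56005411  0.00729684] yaw 77.28507627951267 0.2088072508067531
```

Call:
step_arm --gripper '[1,1,1,1,1,1]' --xyz '[[0,0,-0.003],[0,0,-0.007],[0,0,-0.011],[0,0,-0.015],[0,0,-0.019],[0,0,-0.02]]' --dr '[[0,0,0],[0,0,0],[0,0,0],[0,0,0],[0,0,0],[0,0,0]]'

```text
t: 10.18
tcp_pos: [478.5, -339.4, 115.6]
ee_rot: [0.0, 0.781, 0.624, 0.0]
force: [0.3, 0.4, -1.0]
gripper_width: 53.4
grasp_force: 38.0
```

Call:
step_arm --gripper '[1,1,1,1,1,1]' --xyz '[[0,0,-0.01],[0,0,-0.03],[0,0,-0.05],[0,0,-0.065],[0,0,-0.07],[0,0,-0.07]]' --dr '[[0,0,0],[0,0,0],[0,0,0],[0,0,0],[0,0,0],[0,0,0]]'

```text
t: 10.92
tcp_pos: [478.3, -339.4, 185.1]
ee_rot: [0.0, 0.781, 0.624, -0.0]
force: [0.3, 0.3, -1.3]
gripper_width: 53.4
grasp_force: 38.0
```

Run:
```python
exec(open('st.py').read())
a=manip.get_image('side')
b=manip.get_image('top')
save(np.hstack([cv2.resize(a[80:340,210:370],(369,600)),cv2.resize(b[170:260,160:360][:, :],(400,180)).repeat(1,0) if 0 else cv2.resize(b[170:260,170:330],(400,600))]),'f.png')
d=[]
for c in('side','top','wrist'):
    if c=='wrist': manip.get_image(c)
    print(c,[(np.round(x['at'],1),round(x['score'],2)) for x in manip.pinpoint(c,'dish_floor')[:2]],[(np.round(x['at'],1),round(x['score'],2)) for x in manip.pinpoint(c,'jar_mouth')[:1]])
# dish from side trace: rim ellipse fit
for c in('side','top'):
    x=manip.trace(c,'dish_floor')[0];v,u=np.nonzero(x['pixels']);print(c,x['score'],u.min(),u.max(),v.min(),v.max(),ray(c,[(u.min()+u.max())/2,(v.min()+v.max())/2],12))
```

```text
[ 478.34576916 -339.38402908  185.13851328] [ 0.25865226  0.26466939 -1.30127548] [-0.00861803 -0.08071858 -0.00811465] yaw 77.28358811189403 0.23810574818268662
side [(array([483.5, -78.6,   5.3]), 0.97)] [(array([ 479.5, -338.5,  109.7]), 0.81)]
top [(array([477.3, -78.9,   2.2]), 0.81)] []
wrist [] [(array([ 479.7, -338.6,  110.5]), 0.63)]
side 0.73 237 309 257 319 [477.27756622 -73.71393365  12.        ]
top 0.73 174 224 195 245 [483.49178431 -77.93216103  12.        ]
```

View pics/f.png

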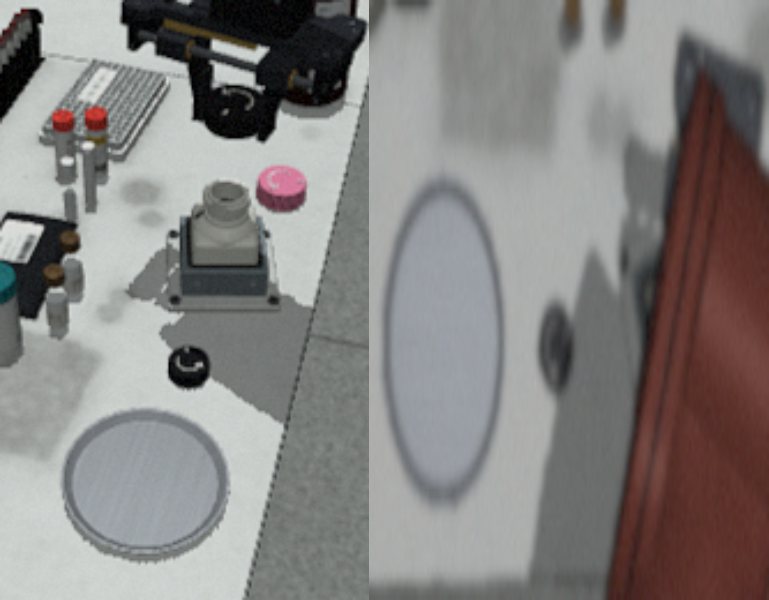

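The cap is off: the jar's neck is bare at (225,195) in the left crop, and the cap hangs upright between the fingers at (237,110). The dish centre is near (481.5,-78). Next I'll measure how far the fingertips reach below the cap's lower edge, because that decides whether it can be set down without a drop.

Run:
```python
from h import *
s,M=T();tcp=s['tcp_pos'];P=manip.camera_params('wrist');m=np.array(P['mount']);K=np.array(P['intrinsics'])
def wp(p):
    q=m[:3,:3].T@(M.T@(np.array(p)-tcp)-m[:3,3]);u=K@np.array([q[0],-q[1],-q[2]]);return u[:2]/u[2]
W=manip.get_image('wrist');S=manip.get_image('side')
F=5
def up(im,x0,y0,w,h): return cv2.resize(im[y0:y0+h,x0:x0+w],None,fx=F,fy=F,interpolation=cv2.INTER_CUBIC)
c=proj('side',tcp);x0,y0=int(c[0]-40),int(c[1]-45);s1=up(S,x0,y0,80,65);s2=s1.copy()
cc=tcp+M@[0,0,0]
for off,col in((0,(255,0,0)),(6,(0,255,0))):
    p=np.array([(proj('side',cc+[27*np.cos(t),27*np.sin(t),off])-[x0,y0]+.5)*F for t in np.linspace(0,2*np.pi,60)])
    for q in p: cv2.circle(s2,(int(q[0]),int(q[1])),1,col,-1)
w1=cv2.resize(W[150:330,170:350],(400,400))
for off,col in((23,(255,0,0)),(29,(0,255,0))):
    for t in np.linspace(0,2*np.pi,60):
        q=(wp(cc+[27*np.cos(t),27*np.sin(t),off])-[170,150]+.5)*400/180;cv2.circle(w1,(int(q[0]),int(q[1])),1,col,-1)
out=np.zeros((s1.shape[0]*1+0,400+400,3),np.uint8);out[:,:400]=s2;out=np.vstack([out,np.zeros((600-len(out),800,3),np.uint8)]);out[:400,400:]=w1
out[325:600,:400]=s1[25:300]
save(out,'g.png')
for cam in('side','wrist'):
  for x in manip.trace(cam,'cap_center')[:3]:
    v,u=np.nonzero(x['pixels']);print(cam,round(x['score'],2),u.min(),u.max(),v.min(),v.max())
print(x0,y0,c)
```

```text
side 0.85 283 300 230 248
side 0.84 298 322 117 140
side 0.45 247 256 127 156
wrist 0.92 213 305 198 294
wrist 0.7 217 249 51 87
wrist 0.45 249 264 294 297
269 88 [309.88342083 133.64680651]
```

View pics/g.png

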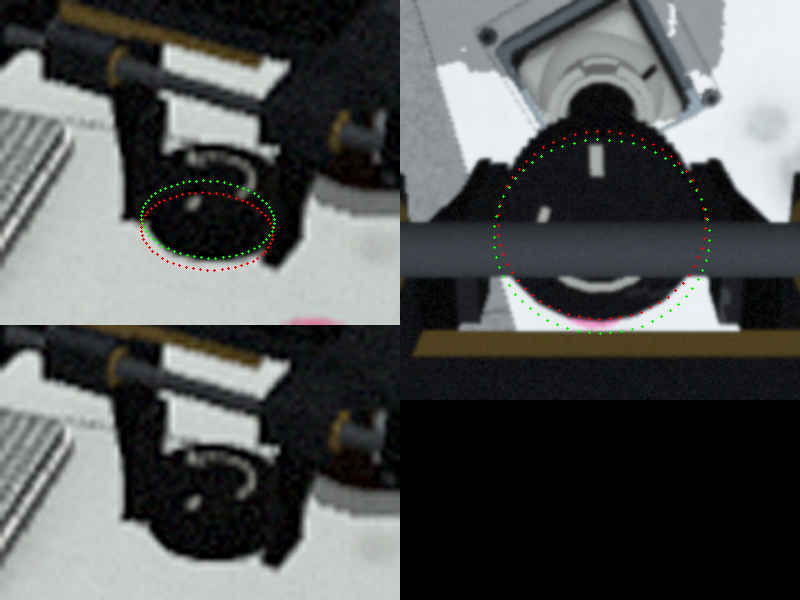

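The cap's lower edge sits about 4 mm above the fingertips: in the side crop the edge is at (210,261), between the overlays for 0 and 6 mm. Set down like this, the fingertips would meet the dish first and the cap would drop. I'll rest it loosely back on the neck, unturned, and regrip it about 9 mm higher.

Call:
step_arm --gripper '[1,1,1,1,1,1,1,1]' --xyz '[[0,0,0.015],[0,0,0.04],[0,0,0.06],[0,0,0.072],[0,0,0.079],[0,0,0.084],[0,0,0.088],[0,0,0.088]]' --dr '[[0,0,0],[0,0,0],[0,0,0],[0,0,0],[0,0,0],[0,0,0],[0,0,0],[0,0,0]]'

```text
t: 12.68
tcp_pos: [478.5, -339.4, 97.2]
ee_rot: [0.0, 0.781, 0.624, 0.0]
force: [0.9, 0.1, -1.4]
gripper_width: 53.1
grasp_force: 38.0
```

Call:
step_arm --gripper '[1,1,1,1]' --xyz '[[0,0,0.001],[0,0,0.002],[0,0,0.003],[0,0,0.003]]' --dr '[[0,0,0],[0,0,0],[0,0,0],[0,0,0]]'

```text
t: 13.18
tcp_pos: [478.5, -339.4, 94.2]
ee_rot: [0.0, 0.781, 0.624, 0.0]
force: [-0.9, 0.5, -1.3]
gripper_width: 53.0
grasp_force: 38.0
```

Call:
step_arm --gripper '[1,1,1,1]' --xyz '[[0,0,0.001],[0,0,0.002],[0,0,0.0025],[0,0,0.0025]]' --dr '[[0,0,0],[0,0,0],[0,0,0],[0,0,0]]'

```text
t: 13.68
tcp_pos: [478.5, -339.4, 91.8]
ee_rot: [0.0, 0.781, 0.624, 0.0]
force: [-0.6, 0.8, 1.9]
gripper_width: 53.4
grasp_force: 38.0
```

Now on the spring with about 3 N. Open a little, rise 9 mm, regrip.

Call:
step_arm --gripper '[-0.3,-0.4,-0.4,-0.4,-0.4,-0.4]' --xyz '[[0,0,0],[0,0,0],[0,0,0],[0,0,-0.005],[0,0,-0.009],[0,0,-0.009]]' --dr '[[0,0,0],[0,0,0],[0,0,0],[0,0,0],[0,0,0],[0,0,0]]'

```text
t: 14.42
tcp_pos: [478.7, -339.5, 101.3]
ee_rot: [0.0, 0.781, 0.624, 0.0]
force: [0.6, 0.0, -0.1]
gripper_width: 60.6
grasp_force: 0.0
```

Run:
```python
exec(open('st.py').read())
for c in('side','wrist'):
    manip.get_image(c)
    for n in('cap_center','cap_pointer','jar_index'):print(c,n,[(np.round(x['at'],1),round(x['score'],2)) for x in manip.pinpoint(c,n)[:3]])
```

```text
[ 478.70674997 -339.54460517  101.25107567] [ 0.55281337  0.01053051 -0.12095212] [-0.07693946 -0.1159604  -0.03549802] yaw 77.28526167089885 0.2108572281467066
side cap_center [(array([ 480.1, -334.9,  113.2]), 0.7), (array([ 441.6, -477.9,    9.8]), 0.64)]
side cap_pointer [(array([ 483.2, -219.2,   16.3]), 0.72), (array([ 483.6, -315.1,  118.4]), 0.7), (array([ 418.8, -477.1,   24. ]), 0.46)]
side jar_index [(array([ 507.9, -332.6,   79.8]), 0.97), (array([ 615.1, -223.7,    3.5]), 0.28)]
wrist cap_center [(array([ 478.7, -204. ,    8.8]), 0.85), (array([ 484.1, -340.3,  112.3]), 0.74), (array([ 507.8, -334. ,   80.8]), 0.21)]
wrist cap_pointer [(array([ 484.9, -220.4,   15.8]), 0.94), (array([ 481.5, -312.5,  121.9]), 0.82)]
wrist jar_index [(array([ 505.6, -330.7,   78.7]), 0.75)]
```

Call:
step_arm --gripper '[0.2,0.5,1,1]' --xyz '[[0,0,0],[0,0,0],[0,0,0],[0,0,0]]' --dr '[[0,0,0],[0,0,0],[0,0,0],[0,0,0]]' --squeeze 30

```text
t: 15.32
tcp_pos: [478.4, -339.3, 100.6]
ee_rot: [-0.0, 0.781, 0.624, 0.0]
force: [0.9, 0.5, 0.4]
gripper_width: 53.5
grasp_force: 30.0
```

Call:
step_arm --gripper '[1,1,1,1]' --xyz '[[0,0,-0.002],[0,0,-0.005],[0,0,-0.008],[0,0,-0.008]]' --dr '[[0,0,0],[0,0,0],[0,0,0],[0,0,0]]'

```text
t: 15.82
tcp_pos: [478.5, -339.5, 109.0]
ee_rot: [0.0, 0.781, 0.624, -0.0]
force: [0.3, -0.5, -1.1]
gripper_width: 53.2
grasp_force: 30.0
```

Call:
step_arm --gripper '[1,1,1,1,1,1]' --xyz '[[0,0,-0.01],[0,0,-0.025],[0,0,-0.045],[0,0,-0.062],[0,0,-0.07],[0,0,-0.07]]' --dr '[[0,0,0],[0,0,0],[0,0,0],[0,0,0],[0,0,0],[0,0,0]]'

```text
t: 16.58
tcp_pos: [478.6, -339.5, 179.2]
ee_rot: [0.0, 0.781, 0.624, 0.0]
force: [-0.2, -0.8, -0.5]
gripper_width: 53.3
grasp_force: 30.0
```

Call:
step_arm --gripper '[1,1,1,1,1,1,1,1]' --xyz '[[0.02,-0.004,0],[0.06,-0.013,0],[0.105,-0.022,0],[0.15,-0.032,0],[0.195,-0.042,0],[0.23,-0.049,0],[0.25,-0.053,0],[0.256,-0.0545,0]]' --dr '[[0,0,0],[0,0,0],[0,0,0],[0,0,0],[0,0,0],[0,0,0],[0,0,0],[0,0,0]]'

```text
t: 17.58
tcp_pos: [480.9, -75.3, 178.2]
ee_rot: [-0.0, 0.78, 0.626, -0.0]
force: [0.3, 0.3, -0.4]
gripper_width: 53.3
grasp_force: 30.0
```

Call:
step_arm --gripper '[1,1,1,1,1,1,1]' --xyz '[[0,0,0.01],[0,0,0.04],[0,0,0.075],[0,0,0.105],[0,0,0.13],[0,0,0.14],[0,0,0.14]]' --dr '[[0,0,0],[0,0,0],[0,0,0],[0,0,0],[0,0,0],[0,0,0],[0,0,0]]'

```text
t: 18.45
tcp_pos: [481.0, -78.1, 38.1]
ee_rot: [-0.001, 0.781, 0.624, -0.0]
force: [-0.2, -0.7, -0.4]
gripper_width: 53.3
grasp_force: 30.0
```

Run:
```python
exec(open('st.py').read())
a=manip.get_image('side');b=manip.get_image('wrist')
save(np.hstack([cv2.resize(a[210:340,210:340],(400,400)),cv2.resize(b[60:384,80:404],(400,400))]),'i.png')
for c in('side','wrist'): print(c,[(np.round(x['at'],1),round(x['score'],2)) for x in manip.pinpoint(c,'dish_floor')[:2]],[(np.round(x['at'],1),round(x['score'],2)) for x in manip.pinpoint(c,'cap_center')[:3]])
```

```text
[481.04128494 -78.06336352  38.09813956] [-0.19066558 -0.73812128 -0.36916805] [-0.04484632 -0.09375832 -0.07192241] yaw 77.23809763893442 -0.2920995108095989
side [(array([486.3, -79.9,   1.7]), 0.66)] [(array([483.6, -72.7,  46. ]), 0.75), (array([ 445.6, -475.6,    8.5]), 0.53)]
wrist [] [(array([483.7, -82.3,  47.8]), 0.61)]
```

View pics/i.png

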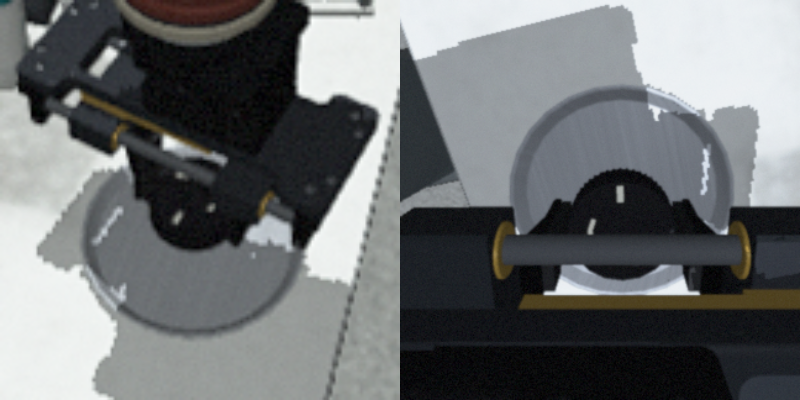

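The cap hangs over the dish, with the dish ring centred on it left to right in the wrist view (620,235). I'll lower it and feel for contact.

Call:
step_arm --gripper '[1,1,1,1,1,1]' --xyz '[[0,0,0.007],[0,0,0.014],[0,0,0.019],[0,0,0.022],[0,0,0.024],[0,0,0.024]]' --dr '[[0,0,0],[0,0,0],[0,0,0],[0,0,0],[0,0,0],[0,0,0]]'

```text
t: 19.5
tcp_pos: [481.5, -77.6, 14.6]
ee_rot: [-0.0, 0.781, 0.624, -0.0]
force: [0.2, 0.3, -1.4]
gripper_width: 53.8
grasp_force: 30.0
```

Call:
step_arm --gripper '[1,1,1,1]' --xyz '[[0,0,0.001],[0,0,0.0015],[0,0,0.002],[0,0,0.002]]' --dr '[[0,0,0],[0,0,0],[0,0,0],[0,0,0]]'

```text
t: 20.0
tcp_pos: [481.6, -77.7, 12.6]
ee_rot: [-0.0, 0.781, 0.624, 0.0]
force: [-0.4, 0.1, 0.2]
gripper_width: 53.6
grasp_force: 30.0
```

Call:
step_arm --gripper '[1,1,1,1]' --xyz '[[0,0,0.0005],[0,0,0.001],[0,0,0.0015],[0,0,0.0015]]' --dr '[[0,0,0],[0,0,0],[0,0,0],[0,0,0]]'

```text
t: 20.5
tcp_pos: [481.5, -77.6, 11.1]
ee_rot: [-0.0, 0.781, 0.624, -0.0]
force: [-0.1, -0.4, -0.7]
gripper_width: 53.4
grasp_force: 30.0
```

Call:
step_arm --gripper '[1,1,1,1]' --xyz '[[0,0,0.0005],[0,0,0.001],[0,0,0.0015],[0,0,0.0015]]' --dr '[[0,0,0],[0,0,0],[0,0,0],[0,0,0]]'

```text
t: 21.0
tcp_pos: [481.6, -77.7, 9.6]
ee_rot: [-0.0, 0.781, 0.624, 0.0]
force: [0.4, -0.2, -0.9]
gripper_width: 53.6
grasp_force: 30.0
```

Call:
step_arm --gripper '[1,1,1,1]' --xyz '[[0,0,0.0005],[0,0,0.001],[0,0,0.0015],[0,0,0.0015]]' --dr '[[0,0,0],[0,0,0],[0,0,0],[0,0,0]]'

```text
t: 21.5
tcp_pos: [481.6, -77.6, 8.3]
ee_rot: [-0.0, 0.781, 0.624, -0.0]
force: [-0.7, 0.4, 2.0]
gripper_width: 53.9
grasp_force: 30.0
```

The cap stands on the floor with the tips 4 mm clear. Release and rise.

Call:
step_arm --gripper '[0,-0.2,-0.4,-0.6,-0.6]' --xyz '[[0,0,0],[0,0,0],[0,0,0],[0,0,0],[0,0,0]]' --dr '[[0,0,0],[0,0,0],[0,0,0],[0,0,0],[0,0,0]]'

```text
t: 22.12
tcp_pos: [481.6, -77.6, 8.1]
ee_rot: [-0.0, 0.781, 0.624, 0.0]
force: [0.1, 0.1, 0.9]
gripper_width: 67.6
grasp_force: 0.0
```

Call:
step_arm --gripper '[-0.6,-0.6,-0.6,-0.6,-0.6,-0.6,-0.6,-0.6]' --xyz '[[0,0,-0.005],[0,0,-0.015],[0,0,-0.03],[0,0,-0.06],[0,0,-0.1],[0,0,-0.14],[0,0,-0.15],[0,0,-0.15]]' --dr '[[0,0,0],[0,0,0],[0,0,0],[0,0,0],[0,0,0],[0,0,0],[0,0,0],[0,0,0]]'

```text
t: 23.12
tcp_pos: [481.9, -77.8, 159.0]
ee_rot: [0.001, 0.781, 0.624, 0.0]
force: [-0.7, 0.1, -0.7]
gripper_width: 69.9
grasp_force: 0.0
```

Run:
```python
exec(open('st.py').read())
a=manip.get_image('side');b=manip.get_image('wrist')
save(np.hstack([cv2.resize(a[100:340,180:360],(400,533)),cv2.resize(b,(400,300)).copy() if 0 else cv2.resize(b[:, 100:400],(400,533))]),'j.png')
for c in('side','wrist'):
  for n in('dish_floor','cap_center','jar_mouth'):print(c,n,[(np.round(x['at'],1),round(x['score'],2)) for x in manip.pinpoint(c,n)[:4]])
```

```text
[481.89731088 -77.77020583 159.04499549] [-0.67797453  0.11691723 -0.66022626] [-0.05131036 -0.04330323  0.04208736] yaw 77.27827445264384 -0.19652626096994344
side dish_floor [(array([483.3, -80.6,   1.7]), 0.9)]
side cap_center [(array([484.5, -75.2,  17.7]), 0.89), (array([ 472.4, -207. ,    4.1]), 0.4)]
side jar_mouth [(array([ 477.1, -342.7,  110.9]), 0.81)]
wrist dish_floor []
wrist cap_center [(array([ 480. , -199.4,    6.3]), 0.81), (array([482. , -82. ,  16.7]), 0.79)]
wrist jar_mouth []
```

View pics/j.png

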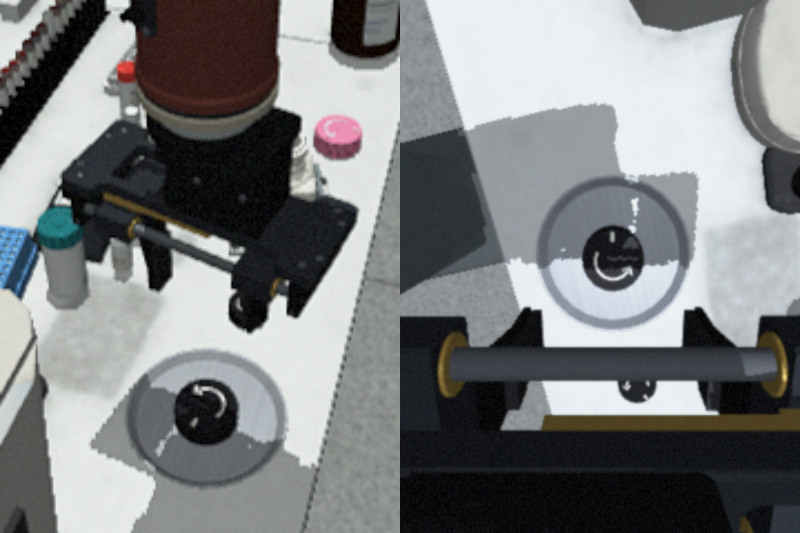

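The cap stands upright in the middle of the dish: side crop (207,412) in a ring centred at (207,418), wrist view (613,257) in a ring at (613,252). The robot is clear, so I'll hand in.

```bash
python3 -c "
from bench import manip
print(manip.job_done())"
```

```text
the job is handed in; nothing more can be done
None
```

The jar is open and its cap stands upright and released in the middle of the steel dish. After lifting it off, I rested it loosely on the neck once to regrip higher. The job was handed in at about 23 s, with no verdict returned.

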